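# Front the red-labelled canister on its display stand

## Task

A customer has turned the canister with the red label away from the aisle. With a fingertip on the edge of its lid, roll it round on its stand until the red label faces straight out over the gold tongue at the front of its own stand, then let go. Leave the green and blue canisters turned as they are.

Things in the scene. Friction and masses are not known exactly. Their poses are not given: they have to be found in the camera images.
- red_stand: Fixed black plinth 130x130x16 mm under the red-labelled gold can. Origin: underside centre, under the canister's axis; z up, +x = its front, with a 36 mm wide gold tongue to 122 mm, away from the robot. The can (body 100 mm across, flat white lid 104 mm across, top 140 mm above origin) is captive: it turns about this axis, either way, no stop, rigid downwards, and stays where left (0.015 N m).
- red_mark (a point): Point on the lid's top, 48 mm from the axis, 140 mm above the counter, right above the red label's middle; a flat red patch 16 x 22 mm shows it. Axis to mark = the way the label faces; at the start 57 degrees or more off front, either way. Shut fingertips pressed down (5-20 N) on the lid near its edge and moved in an arc about the axis carry the lid round by friction.
- green_mark (a point): The same point on the canister with the green label, of the same size and on the same kind of stand (48 mm from its axis, 140 mm above the counter). It already faces roughly front. Leave it as it is.
- blue_mark (a point): The same point on the canister with the blue label, of the same size and on the same kind of stand (48 mm from its axis, 140 mm above the counter). It already faces roughly front. Leave it as it is.

How it is judged:
By the outcome, as a careful person would: the job done as asked, in the order asked, and still so for the second after the job is handed in, with the robot touching nothing.
It also fails if it takes over 45 s, if anything falls off the work surface, if the arm or the gripper's body presses on something with over 40 N, if the wrist force passes 120 N, or if a joint passes its speed limit or range.

## Robot

A 7-joint arm with a two-finger parallel gripper is mounted at the origin on the work surface. World frame = base frame: x ahead of the robot, y to its left, z up, the work surface at z = 0. Lengths are in m, angles in rad, forces in N, time in s.
With the tool pointing down it reaches from about 0.425 to 0.875 m from the base axis. Payload 4.7 kg.
Tool frame: the origin (TCP) lies at the very end of the fingers, on their centre line; the grasp point (between the pads) lies 19 mm behind it; z points along the fingers, y is the line along which they close (so a half turn about z gives the same grasp; the last joint's range is limited). The gripper opens to 87 mm and grips with 3 to 60 N. Pads are 19 mm wide; open, the fingers measure 117 mm over their backs; the gripper's body (75 mm by 190 mm) begins 51 mm behind the grasp point.
Start: joints at [-1.23, 0.321, -0.07, 1.45, 0.023, 1.371, -0.057], TCP at [0.209, 0.616, 0.223] pointing down, gripper open.
Joint ranges: [-2.86, 2.86], [-0.3, 2.09], [-1.38, 1.24], [0.06, 2.45], [-1.56, 4.7], [0.09, 2.05], [-2.69, 2.69]. Speed limits (rad/s): [2.57, 2.57, 3.14, 3.14, 3.14, 3.14, 3.14].

## Interface

Orientations are given as a rotation vector (axis times angle).
In Python, from bench import ctrl gives the robot as it stands.
- The arm moves only by the shell command python3 -m jog 'ROWS' [FORCE]. ROWS is JSON, a list that holds one entry, the list of rows, each a list of 7 numbers: the shift along the tool's x, y, z in mm, then the turn, a rotation vector about the tool's x, y, z in degrees, then the finger opening in mm, from 0 to 87. A call has 1 to 10 rows; each row is the pose to reach, as a shift and turn from the pose commanded when the call began, along the tool's axes at that moment; what a row does not reach only later rows make up. A row lasts 1/10 s, in which the tool goes at most 50 mm and 8.59 degrees, less where a joint would pass 70% of its speed; a pose out of reach is approached as far as the arm can. A call with a gripper value outside its range is refused whole. The fingers move at their own pace and stop on an object; FORCE is the grip in N (left out, the last holds). Time passes only in rows, so rows that repeat a pose let the fingers close. It gives the time, the measured TCP pose, the force, the opening and the grip force at its end, in the units of the state.
- ctrl.get_state(): the state, without advancing time (a new reading comes with each control period).
- ctrl.get_image(name): name is "side" or "top" or "wrist"; returns a dict with "image" (400x640x3 uint8, red, green, blue), "depth" (400x640 float32, m along the optical axis (not along the pixel's ray), 0 where there is no reading), "fov_y" (degrees; the focal length in pixels is half the picture's height over the tangent of half this angle, whatever the lens; pixels are square), "cx", "cy" (the principal point, pixels), "rvec" (rotation vector, rad) and "tvec" (3), from world to camera coordinates, as OpenCV has them. Camera axes: x right, y down, z forward; pixel columns grow to the right and rows downward; lengths in m; the calibration is good to about 2 mm. A picture is of the moment at which its call begins.
- ctrl.close_job(): hands the job in; it is judged then, once.
The state is a dict: "time": time; "joint_positions": joint angles; "qd": joint speeds; "joint_torque": joint torques, N m; "position": TCP position; "tool_rot": TCP orientation; "ft_force": force on the tool from outside, world axes, zero at the start; "torque": the same for the moment, N m; "grip_width": opening from 0.0 (shut) to 1.0 (fully open); "grip_force": force on a finger pad.
Only numpy, scipy, OpenCV 4.12 (cv2) and the standard library are available. Lean on these libraries where they do the work, as an engineer would, in place of code of your own. Each camera call takes 0.05 s, during which the arm holds its last target. There are 200 camera calls.

## Working session

There is one attempt and no reset: what is moved stays moved. The work goes in short steps, Python scripts to look and compute and a shell command to move; the robot and the scene stay as the last step left them, time stands still between calls to the robot, and variables do not carry over. Pictures are saved under pics/ and viewed, at most 10 in all, crops included, and the job is handed in when it is done.

```bash
mkdir -p pics; cat > h.py <<'E'
import numpy as np, cv2
from bench import ctrl
from scipy.spatial.transform import Rotation as R
def snap(n,f):
    d=ctrl.get_image(n); cv2.imwrite('pics/'+f+'.png',d['image'][:,:,::-1]); np.savez('pics/'+f,**d); return d
def load(f): return np.load('pics/'+f+'.npz')
def ray(d,u,v,z):
    f=200/np.tan(np.radians(float(d['fov_y']))/2)
    M=R.from_rotvec(d['rvec']).as_matrix(); c=-M.T@d['tvec']
    r=M.T@np.array([(u-d['cx'])/f,(v-d['cy'])/f,1]); return c+r*(z-c[2])/r[2]
E
python3 - <<'E'
from h import *
for n in('top','side'):
    d=snap(n,n+'0'); print(n,d['fov_y'],d['cx'],d['cy'],d['rvec'],d['tvec'])
print(ctrl.get_state())
E
```

```text
top 54.69751623793937 317.64971195590994 199.81847168428283 [ 2.1030729  -2.15616852  0.17803105] [0.00111072 0.54747766 0.81934809]
side 42.38621489275977 320.86030553378373 205.28160734510928 [ 0.04962833 -2.81654455  1.31140522] [0.56302377 0.08847178 0.96767463]
{'time': 0.1, 'joint_positions': array([-1.22995415,  0.32176485, -0.07006336,  1.45154504,  0.02261441,
        1.37079054, -0.05692909]), 'qd': array([ 4.37362395e-04, -2.61254238e-03, -4.10170542e-05, -4.64818927e-03,
       -6.18335809e-04,  4.58873296e-04, -1.75317359e-03]), 'joint_torque': array([ 5.96102973e-05, -4.92568088e+01, -4.05495074e-01, -3.13397169e+01,
       -6.42815558e-02,  3.94909456e-02,  6.14681562e-05]), 'position': array([0.20852987, 0.61512588, 0.22156434]), 'tool_rot': array([-5.10967015e-01, -3.09958953e+00,  2.69104449e-03]), 'ft_force': array([0.64353306, 0.58646466, 0.42040055]), 'torque': array([ 0.00673903, -0.01219972, -0.00060284]), 'grip_force': 0.0, 'grip_width': 1.0025632996978735}
```

View pics/top0.png

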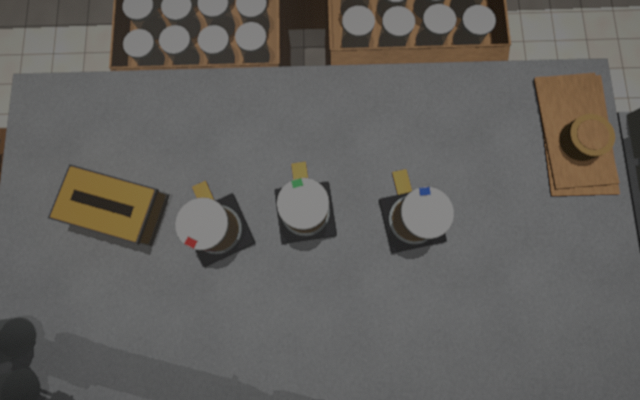

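View pics/side0.png

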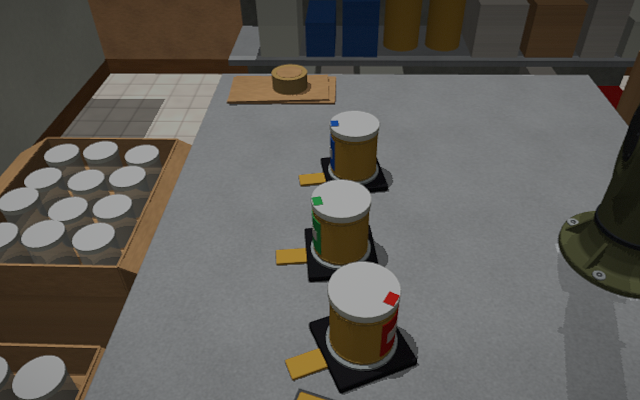

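The red can is the leftmost in the top view: lid about (202,223), mark (191,242), tongue tip about (200,183). I'll enlarge that area.

```bash
python3 - <<'E'
from h import *
d=load('top0');im=d['image'][165:275,165:265,::-1]
cv2.imwrite('pics/c1.png',cv2.resize(im,None,fx=5,fy=5,interpolation=cv2.INTER_CUBIC))
I=d['image'].astype(int)
m=(I.min(2)>120)&(I.max(2)-I.min(2)<25);m[:,:165]=0;m[:,260:]=0;m[:190]=0;m[260:]=0
r=(I[...,0]-np.maximum(I[...,1],I[...,2])>60);r[:,:165]=0;r[:,260:]=0;r[:170]=0;r[275:]=0
v,u=np.nonzero(r);print('red',u.mean(),v.mean(),len(u),ray(d,u.mean(),v.mean(),.14))
g=(I[...,0]-I[...,2]>50)&(I[...,1]-I[...,2]>30);g[:,:185]=0;g[:,225:]=0;g[:175]=0;g[202:]=0
v,u=np.nonzero(g);print('gold',u.mean(),v.mean(),len(u),ray(d,u.mean(),v.mean(),.014))
v,u=np.nonzero(m|r);P=np.array([ray(d,a,b,.14)[:2] for a,b in zip(u,v)])
print('lid',u.mean(),v.mean(),len(u),cv2.minEnclosingCircle(P.astype(np.float32)))
E
```

```text
red 190.33870967741936 242.16129032258064 62 [0.45325965 0.23920165 0.14      ]
gold 202.11219512195123 190.18048780487806 205 [0.58285406 0.25749199 0.014     ]
lid 200.94168356997972 222.70436105476674 1972 ((0.4910513162612915, 0.21987302601337433), 0.05079276114702225)
```

View pics/c1.png

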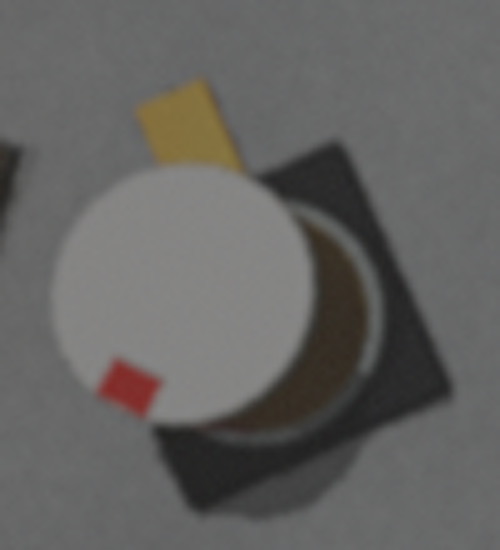

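The crop shows the stand corners at (340,142), (452,395) and (200,513), the tongue tip corners at (137,107) and (205,78), and the red patch at (130,387).

```bash
python3 - <<'E'
from h import *
d=load('top0')
w=lambda x,y,z=.016: ray(d,165+(x+.5)/5-.5,165+(y+.5)/5-.5,z)[:2]
a,b,c=w(340,142),w(452,395),w(200,513)
ang=lambda v:np.degrees(np.arctan2(v[1],v[0]))
print('edge',ang(a-b),np.linalg.norm(a-b),'bottom',ang(c-b)-90,np.linalg.norm(c-b))
s=(a+c)/2; print('stand centre',s)
t=(w(137,107)+w(205,78))/2; print('tip',t,np.linalg.norm(t-s),ang(t-s))
L=np.array([.4911,.2199]); red=np.array([.45326,.2392])
for q in(s,L): print('tongue',ang(t-q),np.linalg.norm(t-q),'mark',ang(red-q),np.linalg.norm(red-q))
st=ctrl.get_state(); print(R.from_rotvec(st['tool_rot']).as_matrix().round(4))
E
```

```text
edge 23.909620515869538 0.12996843556648743 bottom 23.83643595982167 0.12433979287257474
stand centre [0.48936826 0.21599274]
tip [0.59958377 0.26508889] 0.12065608750690694 24.010867009175257
tongue 24.010867009175257 0.12065608750690694 mark 147.27060297652682 0.042922997360105346
tongue 22.61415908187831 0.11751921227629387 mark 152.97649585262505 0.04247770709442776
[[-9.471e-01  3.210e-01 -4.000e-04]
 [ 3.210e-01  9.471e-01 -1.700e-03]
 [-1.000e-04 -1.700e-03 -1.000e+00]]
```

Front is about 24°, the mark about 152°, and the axis about (0.4905, 0.219), so the can needs about −128°. I'll move over the lid at 130°, shut the fingers and then work out the rest.

```bash
python3 -m jog '[[[-358,-263,0,0,0,0,0],[-358,-263,0,0,0,0,0],[-358,-263,0,0,0,0,0],[-358,-263,0,0,0,0,0],[-358,-263,0,0,0,0,0],[-358,-263,0,0,0,0,0],[-358,-263,0,0,0,0,0],[-358,-263,0,0,0,0,0],[-358,-263,0,0,0,0,0],[-358,-263,0,0,0,0,0]]]' 20
python3 -m jog '[[[0,0,25,0,0,0,0],[0,0,50,0,0,0,0],[0,0,65,0,0,0,0],[0,0,65,0,0,0,0],[0,0,65,0,0,0,0]]]'
```

```text
time: 1.1
position: [0.4673, 0.2441, 0.2225]
tool_rot: [0.529, 3.094, -0.004]
ft_force: [0.8, 0.1, 0.4]
grip_width: 0.173
grip_force: 0.0
time: 1.6
position: [0.4631, 0.2519, 0.1577]
tool_rot: [-0.51, -3.1, 0.0]
ft_force: [0.8, 0.2, -0.2]
grip_width: 0.005
grip_force: 0.0
```

```bash
python3 -m jog '[[[0,0,8,0,0,0,0],[0,0,15,0,0,0,0],[0,0,17,0,0,0,0],[0,0,18,0,0,0,0],[0,0,18,0,0,0,0]]]'
python3 -m jog '[[[0,0,1,0,0,0,0],[0,0,1,0,0,0,0]]]'
```

```text
time: 2.1
position: [0.4637, 0.2521, 0.1404]
tool_rot: [0.511, 3.099, 0.002]
ft_force: [-1.5, -0.4, 3.9]
grip_width: 0.005
grip_force: 2.0
time: 2.3
position: [0.4643, 0.2525, 0.1404]
tool_rot: [0.511, 3.098, 0.004]
ft_force: [-0.7, 0.6, 7.8]
grip_width: 0.004
grip_force: 4.1
```

```bash
cat > arc.py <<'E'
import sys
from h import *
cx,cy,dth=map(float,sys.argv[1:4])
M=R.from_rotvec([-.5105,-3.099,0.0]).as_matrix()
p=ctrl.get_state()['position']; o=p[:2]-[cx,cy]; print(np.hypot(*o),np.degrees(np.arctan2(*o[::-1])))
for k in range(1,11):
    a=np.radians(dth*k/10); q=np.array([[np.cos(a),-np.sin(a)],[np.sin(a),np.cos(a)]])@o-o
    print((M.T@np.array([*q,0])*1000).round(1)[:2])
E
python3 -m jog '[[[0,0,1,0,0,0,0],[0,0,1,0,0,0,0]]]'; python3 arc.py .4905 .219 -64
```

```text
time: 2.5
position: [0.4648, 0.2529, 0.1404]
tool_rot: [0.511, 3.097, 0.006]
ft_force: [-2.0, -0.2, 11.6]
grip_width: 0.006
grip_force: 6.0
0.04252202004380815 127.11954486826251
[-2.9  3.8]
[-6.2  7.2]
[-9.8 10.2]
[-13.8  12.9]
[-18.  15.]
[-22.4  16.7]
[-27.   17.9]
[-31.7  18.5]
[-36.5  18.6]
[-41.2  18.2]
```

```bash
python3 -m jog '[[[-2.9,3.8,0,0,0,0,0],[-6.2,7.2,0,0,0,0,0],[-9.8,10.2,0,0,0,0,0],[-13.8,12.9,0,0,0,0,0],[-18,15,0,0,0,0,0],[-22.4,16.7,0,0,0,0,0],[-27,17.9,0,0,0,0,0],[-31.7,18.5,0,0,0,0,0],[-36.5,18.6,0,0,0,0,0],[-41.2,18.2,0,0,0,0,0]]]'; python3 arc.py .4905 .219 -60
python3 - <<'E'
from h import *
d=snap('top','top1');cv2.imwrite('pics/c2.png',cv2.resize(d['image'][150:280,150:270,::-1],None,fx=4,fy=4,interpolation=cv2.INTER_CUBIC))
E
```

```text
time: 3.5
position: [0.5097, 0.257, 0.1404]
tool_rot: [0.51, 3.097, 0.006]
ft_force: [-1.3, -0.4, 12.4]
grip_width: 0.003
grip_force: 5.8
0.042604894628711504 63.22882283336437
[-4.4 -0.9]
[-8.6 -2.2]
[-12.7  -3.9]
[-16.6  -6.1]
[-20.3  -8.6]
[-23.7 -11.6]
[-26.7 -14.8]
[-29.4 -18.4]
[-31.7 -22.2]
[-33.5 -26.3]
```

View pics/c2.png

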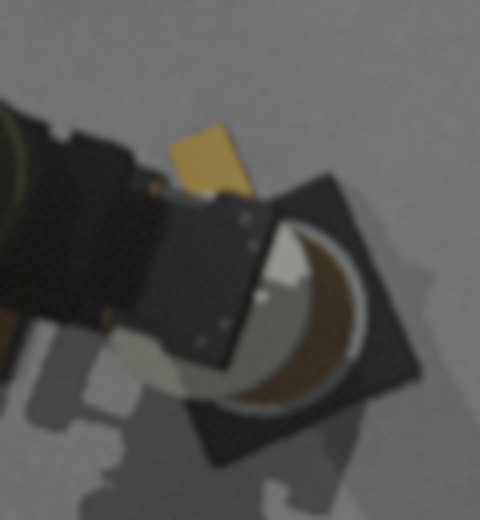

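The patch has left the lower left of the lid, so the can is turning; the hand hides the rest. I'll do the second stroke, then lift away and look.

```bash
python3 -m jog '[[[-4.4,-0.9,0,0,0,0,0],[-8.6,-2.2,0,0,0,0,0],[-12.7,-3.9,0,0,0,0,0],[-16.6,-6.1,0,0,0,0,0],[-20.3,-8.6,0,0,0,0,0],[-23.7,-11.6,0,0,0,0,0],[-26.7,-14.8,0,0,0,0,0],[-29.4,-18.4,0,0,0,0,0],[-31.7,-22.2,0,0,0,0,0],[-33.5,-26.3,0,0,0,0,0]]]'
python3 -m jog '[[[0,0,0,0,0,0,0],[0,0,0,0,0,0,0]]]'
python3 -m jog '[[[0,0,-20,0,0,0,0],[0,0,-60,0,0,0,0],[50,0,-60,0,0,0,0],[100,0,-60,0,0,0,0],[130,40,-60,0,0,0,0],[150,80,-60,0,0,0,0],[170,120,-60,0,0,0,0],[170,150,-60,0,0,0,0],[170,150,-60,0,0,0,0]]]'
python3 - <<'E'
from h import *
d=snap('top','top2');cv2.imwrite('pics/c3.png',cv2.resize(d['image'][165:275,165:265,::-1],None,fx=5,fy=5,interpolation=cv2.INTER_CUBIC))
E
```

```text
time: 4.55
position: [0.5332, 0.2217, 0.1404]
tool_rot: [0.51, 3.096, 0.007]
ft_force: [-1.1, 1.3, 10.2]
grip_width: 0.005
grip_force: 5.2
time: 4.75
position: [0.5333, 0.2208, 0.1404]
tool_rot: [0.511, 3.096, 0.005]
ft_force: [-1.9, 0.2, 10.4]
grip_width: 0.008
grip_force: 5.5
time: 5.65
position: [0.4172, 0.421, 0.1966]
tool_rot: [-0.502, -3.101, -0.001]
ft_force: [-0.4, 0.5, 0.4]
grip_width: 0.004
grip_force: 0.0
```

View pics/c3.png

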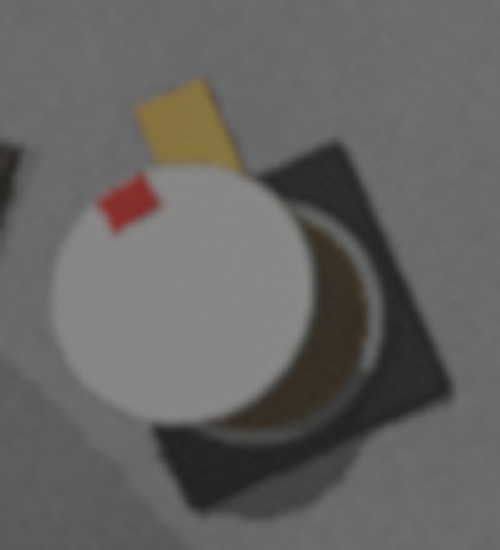

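The patch is now at (129,204) in the crop, close to but left of the front. I'll measure the remaining angle.

```bash
cat > ang.py <<'E'
import sys
from h import *
f=sys.argv[1]
d=load(f);I=d['image'].astype(int)
sub=np.zeros(I.shape[:2],bool);sub[190:260,165:260]=1
r=(I[...,0]-np.maximum(I[...,1],I[...,2])).clip(0)
r=np.where(sub&(r>30),r,0);v,u=np.nonzero(r);w=r[v,u];ru,rv=(u*w).sum()/w.sum(),(v*w).sum()/w.sum()
m=(((I.min(2)>118)&(I.max(2)-I.min(2)<25))|(r>30))&sub
m=cv2.morphologyEx(m.astype(np.uint8),cv2.MORPH_OPEN,np.ones((7,7)))
n,l,s,c=cv2.connectedComponentsWithStats(m);k=1+s[1:,4].argmax()
v,u=np.nonzero(l==k);L=ray(d,u.mean(),v.mean(),.14);P=ray(d,ru,rv,.14)
o=(P-L)[:2];print('lid',u.mean(),v.mean(),len(u),L,'patch',ru,rv,np.hypot(*o),np.degrees(np.arctan2(*o[::-1])))
E
python3 ang.py top2; python3 ang.py top0
```

```text
lid 201.42984293193717 224.5214659685864 1910 [0.48751514 0.21832281 0.14      ] patch 190.26834170854272 205.15527638190954 0.045808095148533505 30.66815510798571
lid 201.1901336073998 222.2672147995889 1946 [0.49201306 0.21891927 0.14      ] patch 190.33035286603865 242.1231039437969 0.04368231470707316 152.30618468903063
```

```bash
python3 - <<'E'
from h import *
d=snap('wrist','w0'); M=R.from_rotvec(d['rvec']).as_matrix();print(-M.T@d['tvec'],M.round(2),d['fov_y'],ctrl.get_state()['position'])
E
```

```text
[0.33866393 0.44401842 0.35854905] [[ 0.32  0.95 -0.  ]
 [ 0.9  -0.3   0.3 ]
 [ 0.29 -0.1  -0.95]] 66.50991873484526 [0.41853069 0.41632122 0.1967811 ]
```

View pics/w0.png

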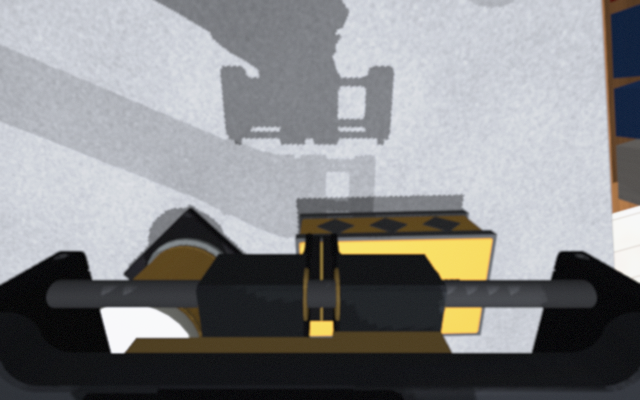

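The wrist view is partly blocked by the hand. From higher up and over the can, rows 0–240 should show both lid and tongue, so I'll move there.

```bash
python3 -m jog '[[[0,0,-45,0,0,0,0],[-25,-25,-80,0,0,0,0],[-50,-50,-110,0,0,0,0],[-80,-80,-130,0,0,0,0],[-110,-117,-143,0,0,0,0],[-110,-117,-143,0,0,0,0],[-110,-117,-143,0,0,0,0],[-110,-117,-143,0,0,0,0]]]'
python3 - <<'E'
from h import *
snap('wrist','w1')
E
```

```text
time: 6.55
position: [0.4845, 0.2704, 0.3401]
tool_rot: [-0.511, -3.099, -0.0]
ft_force: [0.9, 1.9, -0.1]
grip_width: -0.001
grip_force: 0.0
```

View pics/w1.png

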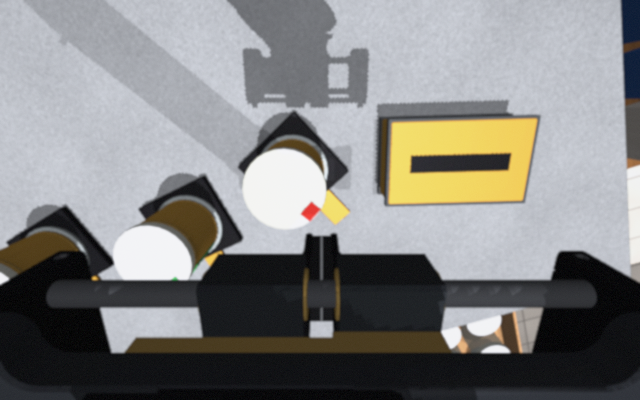

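The lid is at about (284,188), the patch at (311,211) and the tongue tip at about (340,215). I'll fit the lid circle in code and read the corners off a crop.

```bash
cat > wa.py <<'E'
import sys
from h import *
d=load(sys.argv[1]);I=d['image'].astype(int)
x0,y0=[int(a) for a in sys.argv[2:4]]
cv2.imwrite('pics/'+sys.argv[4]+'.png',cv2.resize(d['image'][y0:y0+140,x0:x0+140,::-1],None,fx=4,fy=4,interpolation=cv2.INTER_CUBIC))
S=np.zeros(I.shape[:2],bool);S[y0:y0+140,x0:x0+140]=1
r=S&(I[...,0]-np.maximum(I[...,1],I[...,2])>90)
v,u=np.nonzero(r);P=ray(d,u.mean(),v.mean(),.14)[:2]
m=S&(((I.min(2)>228))|r)
m=cv2.morphologyEx(m.astype(np.uint8),cv2.MORPH_OPEN,np.ones((5,5)))
n,l,s,c=cv2.connectedComponentsWithStats(m);k=1+s[1:,4].argmax()
cs=max(cv2.findContours((l==k).astype(np.uint8),0,cv2.CHAIN_APPROX_NONE)[0],key=len)[:,0]
q=np.array([ray(d,*p,.14)[:2] for p in cv2.convexHull(cs.reshape(-1,1,2))[:,0].astype(float)])
E=cv2.fitEllipse((q*1000).astype(np.float32));L=np.array(E[0])/1000
o=P-L;print('lid',E,'patch',u.mean(),v.mean(),np.hypot(*o),np.degrees(np.arctan2(*o[::-1])))
E
python3 wa.py w1 225 110 c4
```

```text
lid ((490.61114501953125, 219.11965942382812), (100.35472869873047, 101.67875671386719), 44.80329513549805) patch 310.17514124293785 211.23728813559322 0.04226581501121062 31.31642959694615
```

View pics/c4.png

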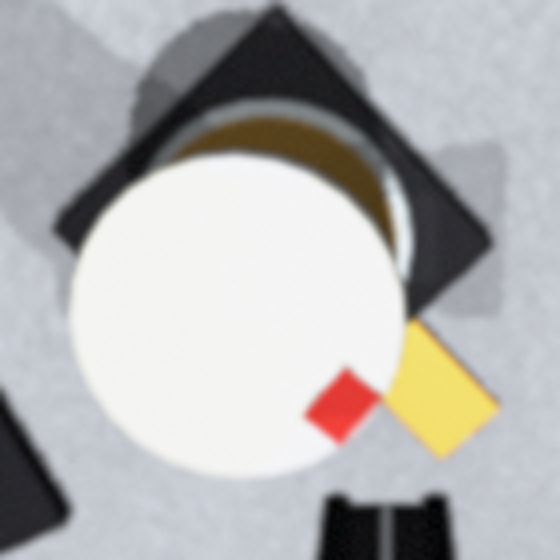

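The crop shows the stand corners at (277,5), (490,242) and (55,230), and the tongue tip corners at (442,459) and (499,406).

```bash
cat > st.py <<'E'
from h import *
d=load('w1')
w=lambda x,y,z=.016: ray(d,225+(x+.5)/4-.5,110+(y+.5)/4-.5,z)[:2]
ang=lambda v:np.degrees(np.arctan2(v[1],v[0]))
a,b,c=w(277,5),w(490,242),w(55,230)
print(ang(b-a),ang(c-a),np.linalg.norm(b-a),np.linalg.norm(c-a),'c',(b+c)/2)
t1,t2=w(442,459),w(499,406);print(ang(t2-t1),np.linalg.norm(t2-t1),(t1+t2)/2,'right edge',ang(w(499,406)-w(417,320)))
for q in((b+c)/2,np.array([.4906,.2191])): v=(t1+t2)/2-q;print(ang(v),np.linalg.norm(v))
E
python3 st.py
```

```text
23.54698785386009 -65.13866733077887 0.12508621618625212 0.12727971217399425 c [0.4898189  0.21981607]
116.8211511660256 0.03399113110146664 [0.59704874 0.27003722] right edge 24.076730986640126
25.096067162907552 0.11840778379079851
25.57177023463781 0.11800819879298974
```

Front comes to about 24.4° and the mark to 31.3°, so about −7° is left. I'll press again at about 60°.

```bash
python3 -m jog '[[[-30.5,-5,40,0,0,0,0],[-30.5,-5,85,0,0,0,0],[-30.5,-5,130,0,0,0,0],[-30.5,-5,165,0,0,0,0],[-30.5,-5,185,0,0,0,0],[-30.5,-5,192,0,0,0,0],[-30.5,-5,197,0,0,0,0],[-30.5,-5,199,0,0,0,0],[-30.5,-5,201,0,0,0,0],[-30.5,-5,201,0,0,0,0]]]'
python3 -m jog '[[[0,0,1,0,0,0,0],[0,0,2,0,0,0,0],[0,0,2,0,0,0,0]]]'; python3 arc.py .4906 .2192 -7
```

```text
time: 7.6
position: [0.5131, 0.2564, 0.1406]
tool_rot: [0.51, 3.098, 0.002]
ft_force: [0.4, 0.0, 0.8]
grip_width: 0.005
grip_force: 0.0
time: 7.9
position: [0.5136, 0.2562, 0.1404]
tool_rot: [0.511, 3.097, 0.003]
ft_force: [-2.1, -1.4, 9.1]
grip_width: 0.004
grip_force: 4.9
0.043535083874590506 58.160346854713325
[-0.5 -0.1]
[-1.  -0.3]
[-1.5 -0.4]
[-2.1 -0.5]
[-2.6 -0.7]
[-3.1 -0.8]
[-3.6 -1. ]
[-4.1 -1.2]
[-4.6 -1.3]
[-5.1 -1.5]
```

```bash
python3 -m jog '[[[-1,-0.3,0,0,0,0,0],[-2.1,-0.5,0,0,0,0,0],[-3.1,-0.8,0,0,0,0,0],[-4.1,-1.2,0,0,0,0,0],[-5.1,-1.5,0,0,0,0,0],[-5.1,-1.5,0,0,0,0,0],[-5.1,-1.5,0,0,0,0,0]]]'
python3 -m jog '[[[0,0,-5,0,0,0,0],[0,0,-40,0,0,0,0],[0,0,-85,0,0,0,0],[20,0,-125,0,0,0,0],[35,6,-165,0,0,0,0],[35,6,-202,0,0,0,0],[35,6,-202,0,0,0,0],[35,6,-202,0,0,0,0]]]'
python3 - <<'E'
from h import *
snap('wrist','w2')
E
python3 wa.py w2 225 110 c5
```

```text
time: 8.6
position: [0.5181, 0.2534, 0.1404]
tool_rot: [0.511, 3.097, 0.004]
ft_force: [-1.1, -1.3, 8.9]
grip_width: 0.004
grip_force: 4.5
time: 9.4
position: [0.486, 0.2699, 0.3406]
tool_rot: [0.511, 3.098, 0.002]
ft_force: [-0.4, -1.0, 0.2]
grip_width: 0.006
grip_force: 0.0
lid ((490.4561767578125, 219.05599975585938), (100.59839630126953, 101.46097564697266), 51.187583923339844) patch 306.66857142857145 212.15428571428572 0.0419510956425664 23.85296796639834
```

View pics/c5.png

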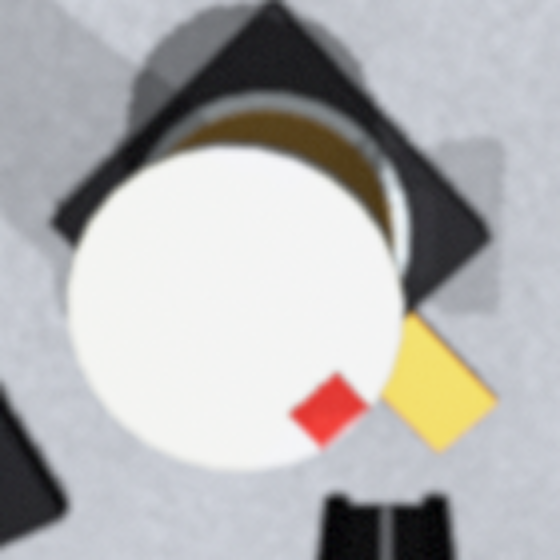

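The mark now faces 23.9° against a front of about 24.4°. In the crop the patch's sides run parallel to the stand and tongue edges, and the arm is clear of everything.

```bash
python3 -c "
from bench import ctrl;print(ctrl.close_job())"
```

```text
the job is handed in; nothing more can be done
None
```

The red label now faces out over its gold tongue, within about 1° by my camera measurement; the green and blue canisters were not touched, and I handed the job in at about 9.5 s on the robot's clock.

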